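# Stop check of the sample conveyor

## Task

Do the daily stop check of the sample conveyor with a fingertip: push the red mushroom button on the yellow stop box in until it latches and take the finger away, then push its raised bar round clockwise until the button pops out again, and finally push in the blue reset button on the conveyor's control box. Grip and pick up nothing: the loose stop box stays standing where it is, not lifted, tipped or shoved aside, and so do the things around it.

Things in the scene. Friction and masses are not known exactly. Their poses are not given: they have to be found in the camera images.
- stop_box: loose wireless stop box, 0.9 kg, on rubber feet: grey base, yellow lid, 86 x 86 mm, 56 mm high, with a red mushroom button (head 44 mm across) upright in the middle of its lid and a thin black antenna (8 mm, up to 82 mm high) outside its +x side, 26 mm toward -y. Origin: centre of its underside, on the button's axis, x and y square to its sides, z up
- stop_top (a point): the button's axis at the top face of its raised bar. The red bar stands across the head: 40 mm long, 9 mm wide, rising 14 mm above the head's middle and about 17 mm above its sloping rim. This frame turns with the head: x runs along the bar. 96 mm above the bench with the button out, about 91 mm latched. Pushed down there the button takes about 8 N to latch
- bar_near (a point): point on the top of the bar, 16 mm from the button's axis toward the bar's -x end; turns with the head. Pushing this end toward the frame's +y turns the head clockwise (its other end goes toward -y)
- stop_press (a joint): how far the red button is in, m: 0 out, latches by 0.006 (let go, it then stays in by itself at about 0.0053), hard stop at 0.0075. Springs out again if it has not latched
- stop_twist (a joint): turn of the red head, rad, growing clockwise seen from above: 0 at rest (the bar lies along the box's x), stop at 1.2. Beyond about 0.6 the latch lets go and a spring of about 2 to 4 N pops the button out (a finger that rests on the head, or reaches less than about 8 mm down the bar's side and so bears on its top edge, can hold it down until it is taken away); the head turns back to 0 by itself once free. The turn takes about 0.02 N m (1 to 2 N at the bar's end)
- conveyor: fixed bench conveyor for vials, 390 mm long, 130 mm wide, with a white control box (120 x 130 mm) at its near end and a green belt with vials behind it (up to 135 mm high). Origin: centre of the control box's underside; x runs along the belt away from the control box, z up. The box's grey panel slopes 0.26 rad down toward -x
- reset_top (a point): centre of the top face of the blue round reset button (26 mm across, in a black bezel) on the left of the control box's panel, about 85 mm above the bench. Its axis is normal to the sloping panel (leans 0.26 rad toward the conveyor's -x); this frame's z points out of it
- reset (a joint): how far the blue reset button is in, m: 0 out, 0.005 fully in (about 5 N); it springs out again
- tip_box: loose yellow box of pipette tips with a clear lid, 90 x 124 mm, 70 mm high; to be left alone. Origin: centre of its underside
- beaker: loose clear beaker, 54 mm across, 69 mm high; to be left alone. Origin: centre of its underside
- tape_roll: loose roll of black tape, 107 mm across, 24 mm high; to be left alone. Origin: centre of its underside
- hex_keys: loose red folding hex key set, 26 x 100 x 21 mm; to be left alone. Origin: centre of its underside
- ferrule_case: loose small clear case, 46 x 72 x 19 mm; to be left alone. Origin: centre of its underside

How it is judged:
By the outcome, as a careful person would: the job done as asked, in the order asked, and still so for the second after the job is handed in, with the robot touching nothing.
It also fails if it takes over 51 s, if anything falls off the work surface, if the arm or the gripper's body presses on something with over 40 N, if the wrist force passes 120 N, or if a joint passes its speed limit or range.

## Robot

A 7-joint arm with a two-finger parallel gripper is mounted at the origin on a cart in front of the work surface, level with it; the furniture and walls round the work are solid. World frame = base frame: x ahead of the robot, y to its left, z up, the work surface at z = 0. Lengths are in m, angles in degrees, forces in N, time in s.
With the tool pointing down it reaches from about 0.4 to 0.875 m from the base axis. Payload 4.4 kg.
Tool frame: the origin (TCP) lies at the very end of the fingers, on their centre line; the grasp point (between the pads) lies 19 mm behind it; z points along the fingers, y is the line along which they close (so a half turn about z gives the same grasp; the last joint's range is limited). The gripper opens to 85 mm and grips with 20 to 120 N. Pads are 22 mm wide; open, the fingers measure 114 mm over their backs; the gripper's body (76 mm by 85 mm) begins 54 mm behind the grasp point. The pads swing forward as they close: fully open they stand 13 mm farther back than shut.
Start: joints at [64.698, 36.005, 2.206, 86.941, -1.547, 57.084, -1.146], TCP at [0.239, -0.605, 0.201] pointing down, gripper open.
Joint ranges: [-175.42, 175.42], [-21.48, 121.26], [-71.46, 75.88], [10.55, 141.38], [-63.04, 243.04], [13.31, 113.54], [-168.57, 168.57]. Speed limits (degrees/s): [147.25, 147.25, 180, 180, 180, 180, 180].

## Interface

Orientations are given as a 3x3 rotation matrix whose columns are the frame's x, y, z axes.
In Python, from rig import monitor, get_image, camera_params, order gives the robot as it stands. The module is installed in compiled form; this text tells all that it offers.
- The arm moves only by the shell command python3 -m creep 'ROWS'. ROWS is JSON, a list of rows, each a list of 3 entries, a list of its own where there are three numbers: the shift along the tool's x, y, z in mm, then the turn, a rotation vector about the tool's x, y, z in degrees, then the finger opening in mm, from 0 to 85.4. In form: [[[x, y, z], [rx, ry, rz], grip], ...]. A call has 1 to 20 rows; each row is the pose to reach, as a shift and turn from the pose commanded when the call began, along the tool's axes at that moment; what a row does not reach only later rows make up. A row lasts 1/12 s, in which the tool goes at most 41.7 mm and 7.16 degrees, less where a joint would pass 70% of its speed; a pose out of reach is approached as far as the arm can. A call with a gripper value outside its range is refused whole. The fingers move at their own pace and stop on an object; the grip force is fixed at half the most. Time passes only in rows, so rows that repeat a pose let the fingers close. It gives the time, the measured TCP pose, the force, the opening and the grip force at its end, in the units of the state.
- monitor.get_obs(): the state, without advancing time (a new reading comes with each control period).
- get_image(name): name is "side" or "top" or "wrist"; returns (picture, depth): 420x560x3 uint8, red, green, blue; 420x560 float32, m along the optical axis (not along the pixel's ray), 0 where there is no reading.
- camera_params(name): a dict with "fx", "fy", "cx", "cy" (pixels), "pose" (4x4, takes a point from camera to world coordinates); the wrist camera has in their place "tool_from_camera" (4x4, takes a point from camera to tool coordinates, whose origin is the TCP and whose axes are the flange's). Camera axes: x right, y down, z forward; pixel columns grow to the right and rows downward; lengths in m; the calibration is good to about 2 mm. A picture is of the moment at which its call begins: read the wrist's pose just before it. camera_params takes no time and is no camera call.
- order.job_done(): hands the job in; it is judged then, once.
The state is a dict: "time_s": time; "q": joint angles; "qd": joint speeds; "tau": joint torques, N m; "ee_pos": TCP position; "ee_rot": TCP orientation; "wrist_force": force on the tool from outside, world axes, zero at the start; "torque": the same for the moment, N m; "gripper_width": opening from 0.0 (shut) to 1.0 (fully open); "grasp_force": force on a finger pad.
Only numpy, scipy, OpenCV 4.12 (cv2) and the standard library are available. Lean on these libraries where they do the work, as an engineer would, in place of code of your own. Each camera call takes 0.05 s, during which the arm holds its last target. There are 200 camera calls.

## Working session

There is one attempt and no reset: what is moved stays moved. The work goes in short steps, Python scripts to look and compute and a shell command to move; the robot and the scene stay as the last step left them, time stands still between calls to the robot, and variables do not carry over. Pictures are saved under pics/ and viewed, at most 10 in all, crops included, and the job is handed in when it is done.

```bash
mkdir -p pics
python3 - <<'E'
from rig import monitor,get_image,camera_params
import cv2,numpy as np
o=monitor.get_obs();print(o['time_s'],o['ee_pos'],np.round(o['ee_rot'],3).tolist(),o['gripper_width'])
for n in('top','side'):
    p,d=get_image(n);cv2.imwrite(f'pics/{n}0.png',p[...,::-1]);np.save(f'pics/{n}0.npy',d);np.save(f'pics/{n}0c.npy',p)
    c=camera_params(n);print(n,c['fx'],c['cx'],c['cy'],np.round(c['pose'],3).tolist())
E
```

```text
0.0 [ 0.23830577 -0.60401693  0.20000235] [[0.93, 0.367, -0.001], [0.367, -0.93, 0.002], [-0.0, -0.002, -1.0]] 1.0014835253958898
top 405.22125956572376 278.6728985892679 204.22100070687924 [[-0.014, -0.997, 0.074, 0.417], [-1.0, 0.012, -0.025, 0.033], [0.024, -0.075, -0.997, 1.094], [0.0, 0.0, 0.0, 1.0]]
side 538.203043162274 287.42031008201286 213.32055210650265 [[-0.832, -0.233, 0.504, -0.188], [-0.555, 0.356, -0.752, 1.081], [-0.004, -0.905, -0.425, 0.662], [0.0, 0.0, 0.0, 1.0]]
```

View pics/top0.png

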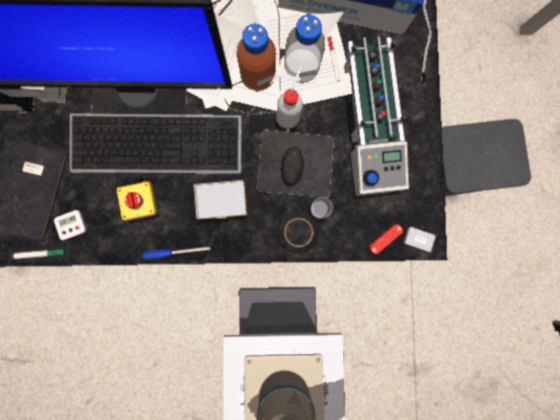

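View pics/side0.png

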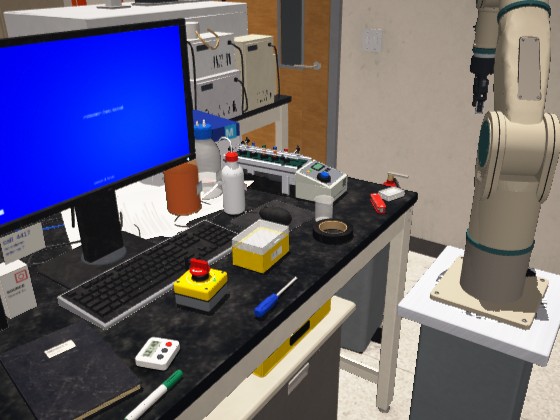

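The top view shows the stop box at about (136,201) and the blue reset button at (372,178). The side view shows the head at (200,268) and the reset at (325,177). Next I'll measure both.

```bash
cat > h.py <<'E'
import numpy as np,cv2
from rig import camera_params
def cloud(n,p,d):
    c=camera_params(n);v,u=np.mgrid[:420,:560]
    P=np.stack([(u-c['cx'])/c['fx']*d,(v-c['cy'])/c['fy']*d,d,np.ones_like(d)],-1)@np.array(c['pose']).T
    return P[...,:3]
def masks(p):
    h=cv2.cvtColor(p,cv2.COLOR_RGB2HSV);H,S,V=[h[...,i].astype(int) for i in range(3)]
    return dict(red=((H<8)|(H>172))&(S>150)&(V>70),yel=(H>20)&(H<35)&(S>140)&(V>90),blue=(H>100)&(H<125)&(S>150)&(V>50))
E
python3 - <<'E'
from h import *
for n,rb,bb in(('top',(110,175,165,230),(358,165,388,192)),('side',(165,250,240,315),(312,165,338,190))):
    p=np.load(f'pics/{n}0c.npy');d=np.load(f'pics/{n}0.npy');P=cloud(n,p,d);m=masks(p)
    for k,b in(('red',rb),('yel',rb),('blue',bb)):
        w=np.zeros_like(m[k]);w[b[1]:b[3],b[0]:b[2]]=1
        Q=P[m[k]&w&(d>0)]
        print(n,k,len(Q),'med',np.round(np.median(Q,0),4),'min',np.round(np.percentile(Q,3,axis=0),4),'max',np.round(np.percentile(Q,97,axis=0),4))
        if k=='yel':
            Q=Q[(Q[:,2]>.04)&(Q[:,2]<.066)];r=cv2.minAreaRect((Q[:,:2]*1000).astype(np.float32));print('  rect',r)
        if k=='red':
            T=Q[Q[:,2]>.088];print('  bar',len(T),T.mean(0).round(4));
            if len(T)>4:
                C=np.cov(T[:,:2].T);e,V=np.linalg.eigh(C);print(np.sqrt(e),V[:,1],np.degrees(np.arctan2(V[1,1],V[0,1])))
    # panel plane (conveyor yaw from grey panel)
p=cv2.imread('pics/top0.png');a=cv2.resize(p[170:235,100:170],None,fx=8,fy=8,interpolation=2)[:,:560];b=cv2.resize(p[130:205,345:415],None,fx=8,fy=8,interpolation=2)
cv2.imwrite('pics/a.png',cv2.resize(np.hstack([a[:520],b[:520]]),(800,371)))
E
```

```text
top red 156 med [0.5067 0.3703 0.0821] min [0.4908 0.3544 0.0741] max [0.5243 0.3852 0.0972]
  bar 64 [0.5071 0.3728 0.094 ]
[0.00267008 0.01063994] [-0.98749295 -0.15766319] -170.92871446198143
top yel 814 med [0.5097 0.3644 0.0541] min [ 0.4646  0.3287 -0.0022] max [0.5566 0.4241 0.0583]
  rect ((509.142578125, 374.1316223144531), (87.87615966796875, 87.8640365600586), 11.120333671569824)
top blue 99 med [ 0.5557 -0.2266  0.0872] min [ 0.5447 -0.2412  0.0783] max [ 0.5687 -0.2162  0.0912]
side red 275 med [0.5036 0.3787 0.0819] min [0.4877 0.2733 0.0182] max [0.6047 0.3943 0.0962]
  bar 89 [0.5068 0.3764 0.0931]
[0.00255608 0.01207072] [-0.98234832 -0.18706089] -169.21868919826593
side yel 1106 med [0.4942 0.3941 0.0521] min [0.4614 0.2203 0.0064] max [0.5461 0.4218 0.0572]
  rect ((521.5182495117188, 320.5277099609375), (93.89574432373047, 202.8843231201172), 11.170167922973633)
side blue 46 med [ 0.5526 -0.2214  0.0858] min [ 0.5417 -0.2379  0.0767] max [ 0.5702 -0.2133  0.0902]
```

View pics/a.png

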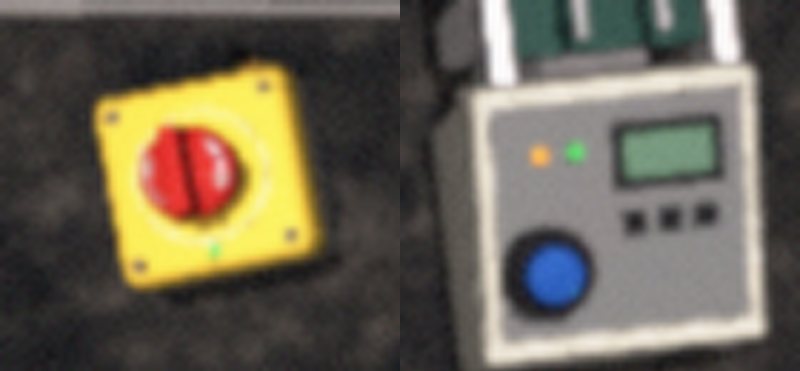

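The close-up shows the bar running up the image with about 11° yaw, and a dark antenna speck at the box's far edge (250,62). So the box's +x points roughly along world +x. The reset button is at the lower left of the panel. I'll work out the first moves.

```bash
cat >> h.py <<'E'
from rig import monitor
from scipy.spatial.transform import Rotation as Ro
def go(pts,yaw=None,zt=(0,0,-1)):
    "tool-frame shift mm / rotvec deg for world targets"
    o=monitor.get_obs();R=np.array(o['ee_rot']);p=np.array(o['ee_pos'])
    for t in pts: print('to',t,'shift',np.round(R.T@(np.array(t)-p)*1000,1))
    if yaw is not None:
        z=np.array(zt,float);z/=np.linalg.norm(z);x=np.array([np.cos(np.radians(yaw)),np.sin(np.radians(yaw)),0]);x-=z*(x@z);x/=np.linalg.norm(x)
        T=np.c_[x,np.cross(z,x),z];print('turn',np.round(Ro.from_matrix(R.T@T).as_rotvec(degrees=True),2))
E
python3 - <<'E'
from h import *
go([(.47,-.22,.22),(.5,.1,.22),(.47,.365,.22)],yaw=11)
print(np.round(camera_params('wrist')['tool_from_camera'],3))
E
```

```text
to (0.47, -0.22, 0.22) shift [ 356.4 -272.3  -19.5]
to (0.5, 0.1, 0.22) shift [ 501.8 -559.   -19. ]
to (0.47, 0.365, 0.22) shift [ 571.1 -816.5  -18.5]
turn [-1.000e-01  1.000e-02  1.053e+01]
[[-0.001 -0.944 -0.329  0.085]
 [ 1.    -0.001  0.    -0.   ]
 [-0.001 -0.329  0.944 -0.174]
 [ 0.     0.     0.     1.   ]]
```

```bash
python3 -m creep '[[[100,-75,-20],[0,0,10.5],0],[[356,-272,-19],[0,0,10.5],0],[[356,-272,-19],[0,0,10.5],0],[[356,-272,-19],[0,0,10.5],0],[[356,-272,-19],[0,0,10.5],0],[[356,-272,-19],[0,0,10.5],0],[[356,-272,-19],[0,0,10.5],0],[[356,-272,-19],[0,0,10.5],0],[[356,-272,-19],[0,0,10.5],0],[[356,-272,-19],[0,0,10.5],0],[[356,-272,-19],[0,0,10.5],0],[[356,-272,-19],[0,0,10.5],0],[[356,-272,-19],[0,0,10.5],0],[[356,-272,-19],[0,0,10.5],0],[[356,-272,-19],[0,0,10.5],0]]'
python3 - <<'E'
from h import *
from rig import get_image
o=monitor.get_obs();print(o['ee_pos'],np.round(o['ee_rot'],3).tolist(),np.round(o['q'],1),np.round(o['qd'],1),o['time_s'])
p,d=get_image('wrist');cv2.imwrite('pics/w1.png',p[...,::-1]);np.savez('pics/w1',p=p,d=d,e=o['ee_pos'],R=o['ee_rot'])
go([(.49,.1,.22),(.47,.365,.22)],yaw=11)
E
```

```text
time_s: 1.35
ee_pos: [0.4688, -0.2225, 0.2197]
ee_rot: [[0.982, 0.189, -0.001], [0.189, -0.982, -0.001], [-0.001, 0.0, -1.0]]
wrist_force: [-0.6, -0.1, 0.3]
gripper_width: -0.003
grasp_force: 0.0
[ 0.46884221 -0.22254646  0.21971231] [[0.982, 0.189, -0.001], [0.189, -0.982, -0.001], [-0.001, 0.0, -1.0]] [ 19.8  24.    3.5 106.4  -1.8  49.7 -55. ] [ 0.5 -0.  -0.  -0.  -0.2 -0.  -0.2] 1.35
to (0.49, 0.1, 0.22) shift [  81.5 -312.9   -0.4]
to (0.47, 0.365, 0.22) shift [ 111.8 -576.9   -0.6]
turn [ 0.02  0.05 -0.14]
```

View pics/w1.png

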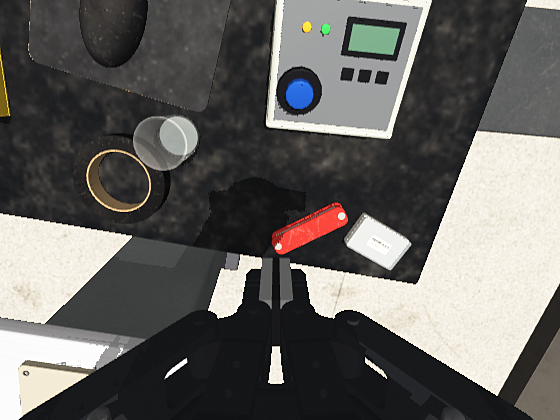

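The wrist view shows the blue button at (300,95), the panel's near edge from (268,128) to (390,137), and the shut fingertips at (277,265). I'll measure from it and move on to the stop box.

```bash
cat >> h.py <<'E'
def wcloud(f):
    z=np.load(f);c=camera_params('wrist');d=z['d'];v,u=np.mgrid[:420,:560]
    P=np.stack([(u-c['cx'])/c['fx']*d,(v-c['cy'])/c['fy']*d,d,np.ones_like(d)],-1)@np.array(c['tool_from_camera']).T
    return z['p'],d,P[...,:3],P[...,:3]@z['R'].T+z['e']
E
python3 - <<'E'
from h import *
p,d,L,P=wcloud('pics/w1.npz');m=masks(p)['blue'];w=np.zeros_like(m);w[70:118,278:322]=1;m&=w&(d>0)
Q=P[m];print('blue',len(Q),Q.mean(0),np.percentile(Q,2,axis=0),np.percentile(Q,98,axis=0))
top=Q[Q[:,2]>.078];A=np.c_[top[:,:2],np.ones(len(top))];print('plane',np.linalg.lstsq(A,top[:,2],rcond=None)[0])
r=cv2.minAreaRect((top[:,:2]*1000).astype(np.float32));print(r)
# panel grey plane
h=cv2.cvtColor(p,cv2.COLOR_RGB2HSV);g=np.zeros_like(m);g[85:125,325:385]=1;g&=(h[...,1]<40)&(h[...,2]>110)&(h[...,2]<200)&(d>0)
G=P[g];co=np.linalg.lstsq(np.c_[G[:,:2],np.ones(len(G))],G[:,2],rcond=None)[0];nn=np.array([-co[0],-co[1],1]);nn/=np.linalg.norm(nn);print('panel n',nn,'tilt',np.arccos(nn[2]),'yaw',np.degrees(np.arctan2(-nn[1],-nn[0])))
# finger tip
f=(d>0)&(L[...,2]>-.03)&(abs(L[...,1])<.03)&(abs(L[...,0])<.03)
F=L[f];print('tip',len(F),np.percentile(F,1,axis=0),np.percentile(F,99,axis=0))
E
python3 -m creep '[[[81,-313,0],[0,0,0],0],[[81,-313,0],[0,0,0],0],[[81,-313,0],[0,0,0],0],[[81,-313,0],[0,0,0],0],[[81,-313,0],[0,0,0],0],[[81,-313,0],[0,0,0],0],[[81,-313,0],[0,0,0],0],[[112,-577,0],[0,0,0],0],[[112,-577,0],[0,0,0],0],[[112,-577,0],[0,0,0],0],[[112,-577,0],[0,0,0],0],[[112,-577,0],[0,0,0],0],[[112,-577,0],[0,0,0],0],[[112,-577,0],[0,0,0],0],[[112,-577,0],[0,0,0],0],[[112,-577,0],[0,0,0],0],[[112,-577,0],[0,0,0],0],[[112,-577,0],[0,0,0],0]]'
python3 - <<'E'
from h import *
from rig import get_image
o=monitor.get_obs();print(o['ee_pos'],np.round(o['q'],1),np.round(o['qd'],1),o['time_s'])
p,d=get_image('wrist');cv2.imwrite('pics/w2.png',p[...,::-1]);np.savez('pics/w2',p=p,d=d,e=o['ee_pos'],R=o['ee_rot'])
_,d,L,P=wcloud('pics/w2.npz');M=masks(p);u=np.mgrid[:420,:560][1]
near=(abs(P[...,0]-.508)<.07)&(abs(P[...,1]-.3745)<.07)&(d>0)
Q=P[M['red']&near];print('red',len(Q),np.percentile(Q,2,axis=0),np.percentile(Q,98,axis=0))
T=Q[Q[:,2]>.090];print('bar',len(T),T.mean(0),cv2.minAreaRect((T[:,:2]*1000).astype(np.float32)))
Y=P[M['yel']&near];Y=Y[Y[:,2]>.045];print('lid',len(Y),np.median(Y,0),cv2.minAreaRect((Y[:,:2]*1000).astype(np.float32)))
E
```

```text
blue 703 [ 0.55712317 -0.22694142  0.08980994] [ 0.54527981 -0.2385265   0.08453623] [ 0.56890743 -0.21581027  0.0930859 ]
plane [0.12383645 0.00476277 0.02191412]
((557.2181396484375, -227.05084228515625), (26.222795486450195, 25.426986694335938), 1.090559720993042)
panel n [-0.25513983 -0.02266013  0.9666386 ] tilt 0.25903112839151393 yaw 5.0753828454368515
tip 2321 [-0.02899962 -0.02945812  0.21716828] [0.02983238 0.0295335  0.22069732]
time_s: 2.9
ee_pos: [0.4706, 0.3637, 0.2197]
ee_rot: [[0.982, 0.188, 0.0], [0.188, -0.982, -0.002], [-0.0, 0.002, -1.0]]
wrist_force: [0.4, -0.7, -1.0]
gripper_width: -0.002
grasp_force: 0.0
[0.47064855 0.36369459 0.21972106] [ -39.4   30.2   -1.6   94.7    1.1   55.1 -120.6] [ 0.4 -0.3 -0.1  0.1 -0.2 -0.1 -0.1] 2.9
red 1400 [0.4912783  0.35588933 0.07705487] [0.52841894 0.39374181 0.09840736]
bar 399 [0.51020509 0.37527446 0.09722829] ((509.3455810546875, 375.4159851074219), (38.381591796875, 8.204405784606934), 10.746991157531738)
lid 4614 [0.51818717 0.37647424 0.05737171] ((510.1049499511719, 374.99566650390625), (87.08686828613281, 85.76172637939453), 11.074380874633789)
```

View pics/w2.png

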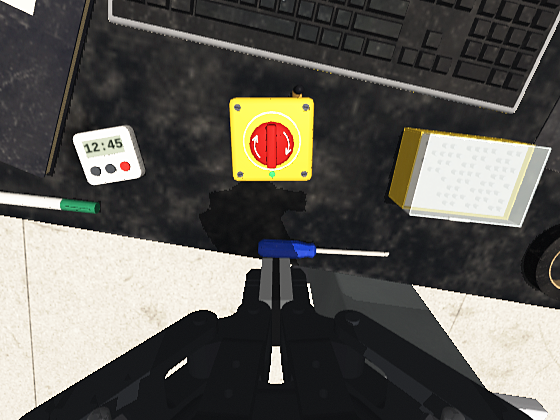

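The wrist view shows the stop head at (272,143), with the bar along the box's x, and the antenna at (297,93), which confirms the orientation. The axis is at (0.5095, 0.3752) with yaw 11°, and the heights and sizes match the given ones. Now I'll press.

```bash
python3 -m creep '[[[40,-4,20],[0,0,0],0],[[40,-4,50],[0,0,0],0],[[40,-4,85],[0,0,0],0],[[40,-4,105],[0,0,0],0],[[40,-4,113],[0,0,0],0],[[40,-4,117],[0,0,0],0],[[40,-4,117],[0,0,0],0],[[40,-4,117],[0,0,0],0]]'
python3 -c "
from h import *
go([(.5095,.3752,.096),(.5095,.3752,.0895)],yaw=11);print(monitor.get_obs()['wrist_force'])"
```

```text
time_s: 3.62
ee_pos: [0.5092, 0.3785, 0.1045]
ee_rot: [[0.982, 0.19, 0.002], [0.19, -0.982, 0.002], [0.002, -0.001, -1.0]]
wrist_force: [0.2, -0.1, 0.1]
gripper_width: 0.002
grasp_force: 0.0
to (0.5095, 0.3752, 0.096) shift [-0.4  3.4  8.5]
to (0.5095, 0.3752, 0.0895) shift [-0.4  3.4 15. ]
turn [-0.06 -0.14 -0.02]
[ 0.21425068 -0.09076012  0.05748886]
```

```bash
python3 -m creep '[[[0,2,4],[0,0,0],0],[[0,2,7],[0,0,0],0],[[0,2,9],[0,0,0],0],[[0,2,11],[0,0,0],0],[[0,2,12],[0,0,0],0],[[0,2,12],[0,0,0],0]]'
python3 -m creep '[[[0,0,1],[0,0,0],0],[[0,0,1],[0,0,0],0]]'
```

```text
time_s: 4.12
ee_pos: [0.5081, 0.3764, 0.0907]
ee_rot: [[0.981, 0.191, -0.0], [0.191, -0.981, -0.0], [-0.0, 0.0, -1.0]]
wrist_force: [0.3, 0.4, 1.1]
gripper_width: -0.001
grasp_force: 0.0
time_s: 4.28
ee_pos: [0.5083, 0.3764, 0.0898]
ee_rot: [[0.982, 0.191, -0.0], [0.191, -0.982, -0.0], [-0.0, 0.0, -1.0]]
wrist_force: [0.1, -0.5, -1.0]
gripper_width: -0.002
grasp_force: 0.0
```

```bash
python3 -m creep '[[[0,0,1],[0,0,0],0],[[0,0,1],[0,0,0],0]]'
python3 - <<'E'
from h import *
from rig import get_image
for i in range(3):
    o=monitor.get_obs();print(o['ee_pos'],o['wrist_force'])
    p,d=get_image('wrist')
cv2.imwrite('pics/w3.png',p[60:360,120:440,::-1])
E
```

```text
time_s: 4.45
ee_pos: [0.5083, 0.3764, 0.0888]
ee_rot: [[0.982, 0.191, -0.0], [0.191, -0.982, -0.0], [-0.0, 0.0, -1.0]]
wrist_force: [0.3, 0.0, -1.1]
gripper_width: 0.001
grasp_force: 0.0
[0.50828182 0.37635345 0.08876548] [ 0.33018974  0.02591002 -1.09715286]
[0.50828817 0.37637212 0.08885551] [ 0.63779051 -0.01953381 -0.30621939]
[0.50836906 0.37640499 0.08890587] [-0.47377928  0.72623875  0.04618652]
```

View pics/w3.png

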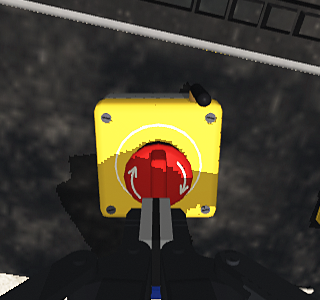

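The crop shows the fingertip's far edge at (155,198) and the head's centre at about (158,175). The tip appears short of the bar, so I'll check its real position against the depth data.

Run:
```python
from h import *
from rig import get_image
o=monitor.get_obs()
p,d=get_image('wrist');np.savez('pics/w3',p=p,d=d,e=o['ee_pos'],R=o['ee_rot'])
p,d,L,P=wcloud('pics/w3.npz');M=masks(p)
u=277
c=camera_params('wrist');print(c['fx'],c['cx'],c['cy'])
for u in (270,284,277):
  for v in range(190,300,8): print(u,v,p[v,u],d[v,u].round(4),(L[v,u]*1000).round(1),(P[v,u]*1000).round(1))
Q=P[M['red']&(abs(P[...,0]-.508)<.07)&(d>0)];T=Q[Q[:,2]>.086];print(len(Q),Q.max(0),len(T),T.mean(0),T.min(0),T.max(0))
```

```text
323.89249545962684 275.5353114774084 207.13309545326672
270 190 [255 251  88] 0.2135 [25.7 -3.6 30.9] [532.9 384.9  58.1]
270 198 [255 253  90] 0.2151 [20.2 -3.7 30.7] [527.5 383.9  58.3]
270 206 [193  28  25] 0.1974 [21.  -3.4 12.2] [528.3 383.7  76.8]
270 214 [147  25  24] 0.195 [17.2 -3.3  8.3] [524.6 383.   80.6]
270 222 [109  19  18] 0.196 [12.3 -3.3  7.6] [519.8 382.   81.3]
270 230 [125  20  19] 0.1966 [ 7.4 -3.4  6.7] [515.  381.1  82.3]
270 238 [122  19  17] 0.1975 [ 2.5 -3.4  5.9] [510.2 380.2  83.1]
270 246 [118  21  17] 0.1995 [-3.  -3.4  6.1] [504.8 379.2  82.9]
270 254 [126  22  20] 0.2019 [-8.8 -3.5  6.6] [499.1 378.1  82.3]
270 262 [95 95 94] 0.1519 [ 11.   -2.6 -39.5] [518.6 381.1 128.4]
270 270 [96 95 95] 0.1447 [ 11.1  -2.5 -47. ] [518.8 381.  136. ]
270 278 [97 96 96] 0.1394 [ 10.6  -2.4 -52.9] [518.3 380.8 141.8]
270 286 [95 96 95] 0.1326 [ 11.1  -2.3 -59.9] [518.9 380.8 148.8]
270 294 [96 95 95] 0.1291 [ 10.   -2.2 -63.9] [517.8 380.5 152.9]
284 190 [255 252  89] 0.2141 [25.5  5.6 31.4] [534.5 375.8  57.5]
284 198 [255 255  93] 0.2157 [20.   5.7 31.2] [529.1 374
[... 1172 characters left out ...]
8.6] [522.3 378.3  97.5]
277 238 [138  23  20] 0.1815 [ 9.2  0.8 -8.8] [517.6 377.4  97.7]
277 246 [138  22  19] 0.1834 [ 4.1  0.8 -8.5] [512.6 376.4  97.4]
277 254 [138  22  20] 0.1852 [-1.   0.8 -8.4] [507.6 375.4  97.3]
277 262 [17 17 18] 0.1526 [ 10.6   0.7 -38.9] [518.9 377.8 127.8]
277 270 [18 18 18] 0.1446 [ 11.2   0.6 -47.2] [519.5 377.9 136.1]
277 278 [17 17 18] 0.1372 [ 11.7   0.6 -54.7] [520.  378.1 143.7]
277 286 [17 17 17] 0.133 [ 10.9   0.6 -59.5] [519.2 377.9 148.5]
277 294 [19 18 18] 0.1267 [ 11.4   0.5 -66. ] [519.7 378.1 154.9]
3025 [0.5303083  0.54299187 0.09930586] 687 [0.51872184 0.37682746 0.09641615] [0.50479542 0.37049981 0.0862223 ] [0.52902577 0.38256016 0.09930586]
```

Depth puts the real fingertip about 36 mm short of the reported TCP. With no contact force at all, that fits, so the tip is still about 29 mm above the bar. I'll come down carefully by force.

```bash
python3 -m creep '[[[1,0,8],[0,0,0],0],[[1,0,16],[0,0,0],0],[[1,0,21],[0,0,0],0],[[1,0,23],[0,0,0],0],[[1,0,23],[0,0,0],0]]' | grep -E 'pos|wrist'
python3 - <<'E'
from h import *
from rig import get_image
o=monitor.get_obs();p,d=get_image('wrist');np.savez('pics/w4',p=p,d=d,e=o['ee_pos'],R=o['ee_rot'])
p,d,L,P=wcloud('pics/w4.npz')
for u in (270,284):
    g=[v for v in range(200,300) if p[v,u].max()-p[v,u].min()<12 and d[v,u]>0 and d[v,u]<.17];v=g[0]
    print(u,v,(L[v:v+3,u]*1000).round(1).tolist(),'above',(P[v-3,u]*1000).round(1))
f=(d>0)&(d<.165)&(L[...,2]>-60);
v=g[0]+3;us=np.where(f[v])[0];print('tip row',v,us.min(),us.max(),L[v,us.min(),1],L[v,us.max(),1])
E
```

```text
ee_pos: [0.5088, 0.3761, 0.065]
wrist_force: [0.1, -1.3, 2.6]
270 258 [[10.3, -2.7, -34.3], [11.6, -2.6, -37.8], [11.2, -2.6, -38.0]] above [518.3 380.8  96.1]
284 258 [[10.4, 4.1, -34.6], [11.2, 4.0, -37.0], [10.7, 4.0, -37.1]] above [519.8 374.1  96.4]
tip row 261 262 289 -0.006374696409197873 0.0063099834545734665
```

```bash
for i in 1 2; do python3 -m creep '[[[0,0,1],[0,0,0],0],[[0,0,2],[0,0,0],0],[[0,0,2],[0,0,0],0]]' | grep -E 'pos|wrist'; done
```

```text
ee_pos: [0.5094, 0.3766, 0.0642]
wrist_force: [-0.0, -0.4, 2.4]
ee_pos: [0.5095, 0.3768, 0.0625]
wrist_force: [-1.6, -1.1, 3.8]
```

```bash
for i in 1 2; do python3 -m creep '[[[0,0,1],[0,0,0],0],[[0,0,1.5],[0,0,0],0],[[0,0,1.5],[0,0,0],0]]' | grep -E 'pos|wrist'; done
```

```text
ee_pos: [0.5095, 0.3767, 0.0604]
wrist_force: [-1.1, -0.4, 2.5]
ee_pos: [0.5095, 0.3767, 0.059]
wrist_force: [-2.3, -0.6, 3.6]
```

```bash
for i in 1 2 3; do python3 -m creep '[[[0,0,1],[0,0,0],0],[[0,0,1],[0,0,0],0]]' | grep -E 'pos|wrist'; done
```

```text
ee_pos: [0.5095, 0.3767, 0.0582]
wrist_force: [-0.3, -1.1, 4.9]
ee_pos: [0.5096, 0.3768, 0.0581]
wrist_force: [-1.8, -2.1, 9.9]
ee_pos: [0.5097, 0.3769, 0.0579]
wrist_force: [-3.2, -3.0, 16.9]
```

It hit the hard stop, with the force rising sharply to 17 N, so the real tip offset is about 30.5 mm. I'll lift off and check the latch.

```bash
python3 -m creep '[[[0,0,-10],[0,0,0],0],[[0,0,-30],[0,0,0],0],[[-20,0,-50],[0,0,0],0],[[-50,15,-60],[0,0,0],0],[[-50,15,-60],[0,0,0],0],[[-50,15,-60],[0,0,0],0]]' | grep -E 'pos|wrist'
cat > chk.py <<'E'
import sys
from h import *
from rig import get_image
n=sys.argv[1];o=monitor.get_obs();p,d=get_image('wrist');np.savez('pics/'+n,p=p,d=d,e=o['ee_pos'],R=o['ee_rot']);cv2.imwrite(f'pics/{n}.png',p[...,::-1])
p,d,L,P=wcloud(f'pics/{n}.npz');M=masks(p);near=(abs(P[...,0]-.508)<.07)&(abs(P[...,1]-.3745)<.07)&(d>0)
Q=P[M['red']&near];z=np.percentile(Q[:,2],95);T=Q[Q[:,2]>z-.004];print('time',o['time_s'],'bar z',np.median(T[:,2]),len(T),T.mean(0),cv2.minAreaRect((T[:,:2]*1000).astype(np.float32)))
Y=P[M['yel']&near];Y=Y[Y[:,2]>.045];print('lid',np.median(Y,0)[2],cv2.minAreaRect((Y[:,:2]*1000).astype(np.float32)))
E
python3 chk.py w5; python3 -c "
from h import *
go([(.491,.3553,.08),(.491,.3553,.0505)],yaw=11)"
```

```text
ee_pos: [0.462, 0.3515, 0.1164]
wrist_force: [0.9, -0.1, 0.2]
time 7.1167 bar z 0.09205263990604917 870 [0.51035368 0.37527682 0.09200704] ((509.36517333984375, 375.2306213378906), (38.25360107421875, 8.819746017456055), 11.100691795349121)
lid 0.05738145151022356 ((511.1235656738281, 375.5583801269531), (88.82049560546875, 85.7906723022461), 11.24640941619873)
to (0.491, 0.3553, 0.08) shift [27.8  2.4 36.1]
to (0.491, 0.3553, 0.0505) shift [27.7  2.4 65.6]
turn [-0.01 -0.04  0.03]
```

The bar dropped 5.3 mm and stays there, so it has latched. Next is down beside the bar's −x end, then the push toward +y (tool −y).

```bash
python3 -m creep '[[[28,2.5,10],[0,0,0],0],[[28,2.5,30],[0,0,0],0],[[28,2.5,50],[0,0,0],0],[[28,2.5,60],[0,0,0],0],[[28,2.5,65],[0,0,0],0],[[28,2.5,65],[0,0,0],0],[[28,2.5,65],[0,0,0],0]]' | grep -E 'pos|wrist'; python3 chk.py w6; python3 -c "
from h import *
go([(.491,.3553,.0505)],yaw=11)"
```

```text
ee_pos: [0.4913, 0.3553, 0.0509]
wrist_force: [-0.5, -0.6, 1.2]
time 7.75 bar z 0.09200500484765663 1497 [0.51071873 0.3751912  0.09193516] ((508.84649658203125, 375.01165771484375), (40.08313751220703, 8.972955703735352), 6.977713584899902)
lid 0.05734195673462078 ((511.08343505859375, 375.53277587890625), (88.66327667236328, 86.1269760131836), 10.98945140838623)
to (0.491, 0.3553, 0.0505) shift [-0.6  0.2  1. ]
turn [-0.02 -0.05  0.03]
```

View pics/w6.png

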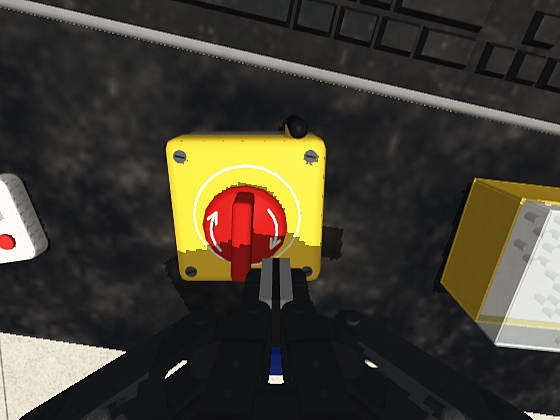

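The finger is beside the bar's near end at (262,265). The bar reads 7° against 11° before, so it's already touching lightly. Now I'll push.

```bash
python3 -m creep '[[[0,-2,0],[0,0,0],0],[[0,-4,0],[0,0,0],0],[[0,-6,0],[0,0,0],0],[[0,-8,0],[0,0,0],0],[[0,-8,0],[0,0,0],0]]' | grep -E 'pos|wrist'; python3 chk.py w7
```

```text
ee_pos: [0.4892, 0.3643, 0.0513]
wrist_force: [-0.7, -0.7, 0.1]
time 8.2167 bar z 0.09721515288553403 1683 [0.51028716 0.3747397  0.09708105] ((509.0746154785156, 374.6534729003906), (9.487404823303223, 39.349449157714844), 60.57402420043945)
lid 0.05736897431246732 ((511.31585693359375, 375.35467529296875), (88.74697875976562, 85.86471557617188), 11.118695259094238)
```

The bar has turned 40° (0.71 rad), the button has popped out (bar back at 97.2 mm) and the box hasn't moved. I'll lift clear, verify, and plan the reset.

```bash
python3 -m creep '[[[0,-8,-10],[0,0,0],0],[[0,-8,-25],[0,0,0],0],[[-10,-8,-50],[0,0,0],0],[[-30,-8,-90],[0,0,0],0],[[-30,-8,-130],[0,0,0],0],[[-30,-8,-130],[0,0,0],0],[[-30,-8,-130],[0,0,0],0]]' | grep -E 'pos|wrist'; python3 chk.py w8
python3 -c "
from h import *
c,s=np.cos(np.radians(5)),np.sin(np.radians(5));n=np.array([-np.sin(.26)*c,-np.sin(.26)*s,np.cos(.26)])
B=np.array([.5571,-.2269,.0885])
for h in (.03,.0):print(h,B+n*h-n*.0305)
go([(.49,.1,.2),(.47,-.2,.2)]+[B+n*(h-.0305) for h in (.08,.03,0)],yaw=5,zt=-n)"
```

```text
ee_pos: [0.4601, 0.3677, 0.1843]
wrist_force: [-0.2, -0.6, -0.9]
time 8.85 bar z 0.09733688575425264 531 [0.50943753 0.37488    0.09731046] ((509.15399169921875, 374.8460388183594), (38.783870697021484, 8.217814445495605), 11.36215877532959)
lid 0.05734140685149729 ((509.73944091796875, 374.7182922363281), (87.67936706542969, 85.57901763916016), 11.300551414489746)
0.03 [ 0.55722805 -0.2268888   0.08801681]
0.0 [ 0.56491112 -0.22621662  0.05902511]
to (0.49, 0.1, 0.2) shift [-20.7 267.4 -18.4]
to (0.47, -0.2, 0.2) shift [-97.9 558.  -19.3]
to [ 0.54442294 -0.2280091   0.1363363 ] shift [-30.5 599.9  44.5]
to [ 0.55722805 -0.2268888   0.08801681] shift [-17.8 601.4  92.8]
to [ 0.56491112 -0.22621662  0.05902511] shift [-10.2 602.2 121.8]
turn [-0.93 14.73  6.02]
```

The button is out at 97.3 mm, the head is back at 11.4° and the box hasn't moved. Now over to the reset button, tilting the tool along its axis.

```bash
python3 -m creep '[[[-21,267,-18],[0,0,0],0],[[-21,267,-18],[0,0,0],0],[[-21,267,-18],[0,0,0],0],[[-21,267,-18],[0,0,0],0],[[-21,267,-18],[0,0,0],0],[[-21,267,-18],[0,0,0],0],[[-50,600,-19],[-0.9,14.7,6],0],[[-50,600,-19],[-0.9,14.7,6],0],[[-50,600,-19],[-0.9,14.7,6],0],[[-50,600,-19],[-0.9,14.7,6],0],[[-50,600,-19],[-0.9,14.7,6],0],[[-50,600,-19],[-0.9,14.7,6],0],[[-50,600,-19],[-0.9,14.7,6],0],[[-50,600,-19],[-0.9,14.7,6],0],[[-50,600,-19],[-0.9,14.7,6],0],[[-40,600,20],[-0.9,14.7,6],0],[[-30,600,44],[-0.9,14.7,6],0],[[-30,600,44],[-0.9,14.7,6],0],[[-30,600,44],[-0.9,14.7,6],0],[[-30,600,44],[-0.9,14.7,6],0]]' | grep -E 'time|pos|wrist'
cat > blu.py <<'E'
import sys
from h import *
from rig import get_image
n=sys.argv[1];o=monitor.get_obs();p,d=get_image('wrist');np.savez('pics/'+n,p=p,d=d,e=o['ee_pos'],R=o['ee_rot']);cv2.imwrite(f'pics/{n}.png',p[...,::-1])
p,d,L,P=wcloud(f'pics/{n}.npz');m=masks(p)['blue']&(d>0)&(abs(P[...,0]-.557)<.03)&(abs(P[...,1]+.227)<.03)
Q=P[m];print(len(Q),Q.mean(0),Q.min(0),Q.max(0),'tool',np.round((L[m].min(0)+L[m].max(0))/2*1000,1),np.round(L[m].min(0)*1000,1),np.round(L[m].max(0)*1000,1))
h=.26;y=np.radians(5);n=np.array([-np.sin(h)*np.cos(y),-np.sin(h)*np.sin(y),np.cos(h)])
B=np.array([.5571,-.2269,.0885]);go([B+n*(k-.0305) for k in (.03,0)],yaw=5,zt=-n)
E
python3 blu.py w9
```

```text
time_s: 10.57
ee_pos: [0.5438, -0.2292, 0.1371]
wrist_force: [-0.5, 0.0, 1.2]
958 [ 0.55762595 -0.22728891  0.08964862] [ 0.5442546  -0.24025171  0.0779805 ] [ 0.57018486 -0.21477185  0.09390287] tool [-0.6 -0.6 52.9] [-13.8 -13.1  46.7] [12.7 11.9 59. ]
to [ 0.55722805 -0.2268888   0.08801681] shift [-0.  -1.6 51.6]
to [ 0.56491112 -0.22621662  0.05902511] shift [ 0.  -1.7 81.6]
turn [0.16 0.11 0.04]
```

View pics/w9.png

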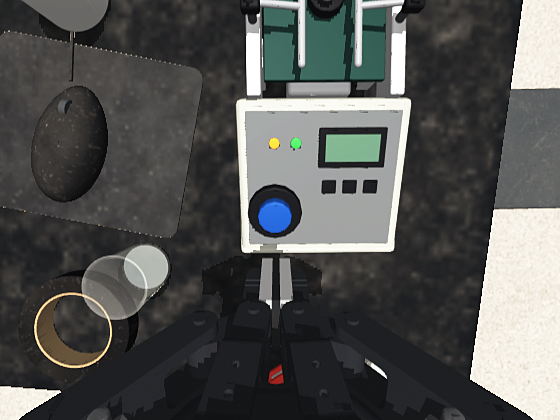

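The view shows the blue button at (275,215), in line with the tool to within 1 mm. Now down along its axis.

```bash
python3 -m creep '[[[0,-0.8,25],[0,0,0],0],[[0,-0.8,50],[0,0,0],0],[[0,-0.8,65],[0,0,0],0],[[0,-0.8,73],[0,0,0],0],[[0,-0.8,76],[0,0,0],0],[[0,-0.8,76],[0,0,0],0]]' | grep -E 'time|pos|wrist'
for i in 1 2 3; do python3 -m creep '[[[0,0,1],[0,0,0],0],[[0,0,2],[0,0,0],0],[[0,0,2],[0,0,0],0]]' | grep -E 'pos|wrist'; done
```

```text
time_s: 11.12
ee_pos: [0.5634, -0.2273, 0.0641]
wrist_force: [0.0, -1.3, 0.8]
ee_pos: [0.564, -0.2275, 0.0624]
wrist_force: [0.8, 0.2, 0.1]
ee_pos: [0.5643, -0.2272, 0.0597]
wrist_force: [-0.0, 0.0, 1.2]
ee_pos: [0.5648, -0.2271, 0.0577]
wrist_force: [-0.5, -0.7, 2.7]
```

Contact is just starting. Next come small steps to the hard stop.

```bash
for i in 1 2 3 4; do python3 -m creep '[[[0,0,1],[0,0,0],0],[[0,0,1.5],[0,0,0],0],[[0,0,1.5],[0,0,0],0]]' | grep -E 'pos|wrist'; done
```

```text
ee_pos: [0.5652, -0.2271, 0.0562]
wrist_force: [-1.1, -0.0, 4.0]
ee_pos: [0.5656, -0.2271, 0.0549]
wrist_force: [-1.6, -0.6, 4.9]
ee_pos: [0.5657, -0.2271, 0.0546]
wrist_force: [-5.7, 1.2, 16.0]
ee_pos: [0.5657, -0.2272, 0.0544]
wrist_force: [-11.6, 1.7, 28.2]
```

It's fully in: the spring gave about 5 N over 5 mm, then a hard stop. I'll retract along the axis and check everything once more.

```bash
python3 -m creep '[[[0,0,-10],[0,0,0],0],[[0,0,-40],[0,0,0],0],[[0,0,-80],[0,0,0],0],[[0,0,-120],[0,0,0],0],[[0,0,-140],[0,0,0],0],[[0,0,-140],[0,0,0],0],[[0,0,-140],[0,0,0],0],[[0,0,-140],[0,0,0],0],[[0,0,-140],[0,0,0],0]]' | grep -E 'time|pos|wrist'
python3 - <<'E'
from h import *
from rig import get_image
p,d=get_image('side');P=cloud('side',p,d);M=masks(p)
p0=np.load('pics/side0c.npy');P0=cloud('side',p0,np.load('pics/side0.npy'));M0=masks(p0)
for PP,MM in((P0,M0),(P,M)):
    n=(abs(PP[...,0]-.508)<.07)&(abs(PP[...,1]-.3745)<.06)
    Q=PP[MM['red']&n];T=Q[Q[:,2]>np.percentile(Q[:,2],98)-.008];Y=PP[MM['yel']&n];print(np.percentile(Q[:,2],95),T.mean(0),Y.mean(0))
    b=PP[MM['blue']&(abs(PP[...,0]-.557)<.03)&(abs(PP[...,1]+.227)<.03)];print('blue',len(b),b.mean(0) if len(b) else '')
a=np.abs(p.astype(int)-p0).max(2)>40;a[:,400:]=0;print('changed px',a.sum(),np.argwhere(a).min(0),np.argwhere(a).max(0))
cv2.imwrite('pics/side9.png',p[...,::-1])
E
```

```text
time_s: 13.62
ee_pos: [0.5299, -0.2289, 0.1855]
wrist_force: [-0.3, 0.5, -0.1]
0.09565181827339284 [0.50677295 0.37636893 0.09351787] [0.49337478 0.39131334 0.05007004]
blue 45 [ 0.55329563 -0.2222867   0.08519711]
0.09582545065016977 [0.50632915 0.3765509  0.09344132] [0.49347498 0.3913282  0.05008844]
blue 46 [ 0.55351323 -0.22266456  0.08514427]
changed px 3225 [  0 332] [210 399]
```

View pics/side9.png

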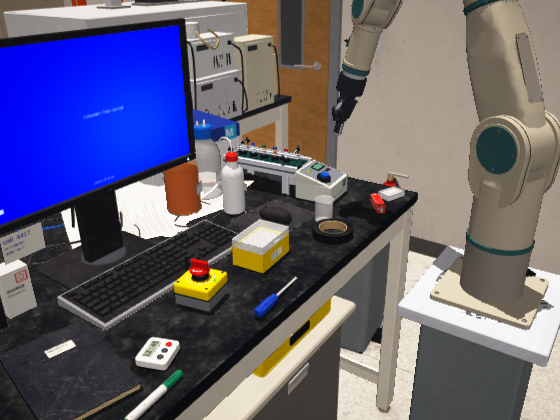

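The side view shows the button out at (200,268), the reset out at (325,177), and the arm clear. The stop box and everything around it are where they started.

```bash
python3 -c "
from rig import order
print(order.job_done())"
```

```text
the job is handed in; nothing more can be done
None
```

The stop check is done and handed in at about 14 s: the red button was latched, turned clockwise until it popped out, and then the blue reset was pushed fully in, with the stop box and the things around it left where they stood.

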